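# Nip a freshly bound book in the book press

### The arm

A 6-joint arm with a two-finger parallel gripper is mounted at the origin on a cart in front of the work surface, level with it; the furniture and walls round the work are solid. World frame = base frame: x ahead of the robot, y to its left, z up, the work surface at z = 0. Lengths are in m, angles in rad, forces in N, time in s.
With the tool pointing down it reaches from about 0.35 to 0.975 m from the base axis. Payload 4.9 kg.
Tool frame: the origin (TCP) lies at the very end of the fingers, on their centre line; the grasp point (between the pads) lies 19 mm behind it (manip.hold_point_z is the distance from the TCP to the grasp point, in m); z points along the fingers, y is the line along which they close (so a half turn about z gives the same grasp; the last joint's range is limited). The gripper opens to 85 mm and grips with 20 to 120 N. Pads are 22 mm wide; open, the fingers measure 114 mm over their backs; the gripper's body (76 mm by 85 mm) begins 54 mm behind the grasp point. The pads swing forward as they close: fully open they stand 13 mm farther back than shut.
Start: joints at [1.228, 0.053, 1.613, -0, 1.476, -0.119], TCP at [0.139, 0.609, 0.231] pointing down, gripper open.
Joint ranges: [-3.01, 3.01], [-1.01, 2.22], [0.06, 2.58], [-1.02, 4.17], [0.09, 2.62], [-3.14, 3.14]. Speed limits (rad/s): [2.57, 2.57, 3.14, 3.14, 3.14, 3.14].

### API

Orientations are given as [roll, pitch, yaw] about the fixed x, y, z axes, in that order (R = Rz(yaw) Ry(pitch) Rx(roll)).
In Python, from plant import manip gives the robot as it stands.
- The arm moves only by the shell command python3 -m crank 'ROWS' [OPENING] [FORCE]. ROWS is JSON, a list of rows, each a list of 6 numbers: the shift along the tool's x, y, z in m, then the turn, a rotation vector about the tool's x, y, z in rad. A call has 1 to 12 rows; each row is the pose to reach, as a shift and turn from the pose commanded when the call began, along the tool's axes at that moment; what a row does not reach only later rows make up. A row lasts 1/8 s, in which the tool goes at most 62.5 mm and 10.7 degrees, less where a joint would pass 70% of its speed; a pose out of reach is approached as far as the arm can. A call with a gripper value outside its range is refused whole. OPENING is the finger opening in m, from 0 to 0.0854, set as the call begins (- or left out, the last holds). The fingers move at their own pace and stop on an object; FORCE is the grip in N (left out, the last holds). Time passes only in rows, so rows that repeat a pose let the fingers close. It gives the time, the measured TCP pose, the force, the opening and the grip force at its end, in the units of the state.
- manip.state(): the state, without advancing time (a new reading comes with each control period).
- manip.get_image(name): name is "scene" or "top"; returns a dict with "img" (480x640x3 uint8, red, green, blue), "fx", "fy", "cx", "cy" (pixels), "T" (4x4, takes a point from camera to world coordinates). Camera axes: x right, y down, z forward; pixel columns grow to the right and rows downward; lengths in m; the calibration is good to about 2 mm. A picture is of the moment at which its call begins. There is no depth.
- manip.close_job(): hands the job in; it is judged then, once.
Trained networks look in the newest picture that a camera, given by its name, has taken for a name from the list of things; names that differ only in an ending like _2 or _b are one class to them, and where a whole thing is asked for, a point or a joint stands for the part that bears it (a point fixed in the world has none). Each returns a list of dicts, best first, with "score" (0 to 1); they miss things now and then, are a little off and sometimes report something else, mostly with a low value. They report only what shows in the picture. A call takes as long as a camera call.
- manip.masks_of(camera, name): "region" (480x640 bool, what is visible of it) and "uv" ([column, row] in pixels, amid what is visible of it).
- manip.place_of(camera, name): "uv" ([column, row] in pixels: a listed point, or the origin of a listed thing).
The state is a dict: "time": time; "joint_positions": joint angles; "dq": joint speeds; "joint_efforts": joint torques, N m; "ee_pos": TCP position; "tool_rot": TCP orientation; "ft_force": force on the tool from outside, world axes, zero at the start; "moment": the same for the moment, N m; "finger_gap": opening from 0.0 (shut) to 1.0 (fully open); "gripper_force": force on a finger pad.
Only numpy, scipy, OpenCV 4.12 (cv2) and the standard library are available. Lean on these libraries where they do the work, as an engineer would, in place of code of your own. Each camera call takes 0.05 s, during which the arm holds its last target. There are 200 camera calls.

### The job

The cloth-bound book in the small book press has just been glued and must be pressed. With a fingertip, push the end of the book that sticks out until the book is fully home against the wooden stop strip at the far end of the press bed; then push the arms of the three-armed wheel round clockwise (seen from above) until the platen clamps the book firmly and the wheel goes tight, and take the hand away. Do not lift the book, lower the platen only by turning the wheel, and leave the other things on the desk alone.

Things in the scene. Friction and masses are not known exactly. Their poses are not given: they have to be found in the camera images.
- press: Fixed book press. Origin: on the desk under the middle of its bed, z up. Bed 200 (x) x 270 (y) mm, top 24 mm above the desk. Columns of 7 mm radius at x = -82 and +82 mm, y = 0 (collars at the foot 15 mm radius, 4 mm high), carry a steel crosshead along x, 198 x 36 mm, 84 to 108 mm above the desk; column nuts reach 122 mm. Book goes in from the +y end. A wall cabinet overhangs the back: stay low.
- stop (a point): Middle of the foot of the stop's face: a beech strip across the -y end of the press bed, 132 mm wide, 16 mm high. The book's end must lie against this face.
- platen: Beech plate of the press, 140 (x) x 190 (y) x 14 mm, steel bar across its top. Origin: middle of its underside; axes as the press. It only slides up and down: 12 mm down per clockwise turn of the wheel, self-locking. At wheel = 0 its underside is 50 mm above the desk, 8 mm above the book, and its upright 19 mm screw, which passes through the wheel's hub, ends 168 mm above the desk.
- wheel_hub (a point): On the wheel's upright axis (through the press's origin), 138 mm above the desk, level with the arms' centre lines. Turns with the wheel: one arm along its x axis, the others 120 degrees to either side. Arms: 11 mm steel rods, each with a 19 mm black ball centred 58 mm from the axis. Hub: radius 21 mm, up to 10 mm above this point. 30 mm free under the arms down to the crosshead.
- wheel (a joint): Turn of the wheel, rad; grows clockwise seen from above, lowering the platen. At 0 one arm points along the press's +x. Starts between 0 and 2, stays where left. Turning takes about 3.5 N at 45 mm from the axis. The platen meets the book at about 4.2; then the wheel goes tight, and a push of 8 to 12 N at 45 mm from the axis makes it firm.
- book: Blue cloth-bound book, 130 (x) x 216 (y) x 18 mm, about 0.35 kg, lying flat on the press bed under the platen. Origin: middle of its underside; y along its length, as the press's y. At first its +y end sticks out 35 to 55 mm too far; home, its origin is at the press's y = 0. A push of 2 to 5 N slides it.
- small_book: Smaller finished book of the same cloth, 95 x 140 x 13 mm, lying on the desk at the right; bystander. Origin: middle of its underside.
- tape_roll: Roll of tape, 96 mm across, 48 mm high, on the desk at the right; bystander. Origin: middle of its underside.
- pencil: Pencil, 142 mm long, on the desk at the right; bystander. Origin: its middle, underside.
- bell: Small brass hand bell, 59 mm across, 96 mm high, standing left of the press; bystander. Origin: middle of its underside.
- glass: Reading glass, 190 x 85 x 13 mm, lying left of the press; bystander. Origin: its middle, underside.
- note_block: Block of sticky notes, 77 x 77 x 22 mm, farther left; bystander. Origin: middle of its underside.
- mug: Mug, 93 mm high, at the back right; bystander. Origin: middle of its underside.

How it is judged:
On the way, in this order (a step that is already met when the one before it is completed fails the run):
1. the book lies home against the stop, the platen still off it (y of book in the frame of press below 0.004 m and angle between the y axis of book and the y axis of press, either way round below 0.05 rad and contact force between platen and book below 1 N), for 0.2 s.
2. the platen clamps the book (contact force between platen and book above 20 N), for 0.2 s.
At the end, for the whole second after the job is handed in: The book lies flat within 4 mm of the stop strip and within 0.05 rad of the press's line, the platen presses on it with more than 20 N, and the wheel is at rest (y of book in the frame of press below 0.004 m and angle between the y axis of book and the y axis of press, either way round below 0.05 rad and angle between book's own z axis and vertical below 0.03 rad and contact force between platen and book above 20 N and velocity of joint wheel between -0.05 and 0.05 rad/s); the robot touches nothing.
It fails at once if the book is lifted or tipped (height (world z) of book above 0.032 m or height (world z) of book below 0.014 m or angle between book's own z axis and vertical above 0.1 rad).
It fails at once if the platen is pushed directly instead of by the wheel (contact force between the fingers and platen above 20 N).
It fails at once if a bystander is moved more than 20 mm (distance of any of small_book, tape_roll, pencil, bell, glass, note_block, mug from where it was at the start of the episode above 0.02 m).
It also fails if it takes over 61 s, if anything falls off the work surface, if the arm or the gripper's body presses on something with over 40 N, if the wrist force passes 120 N, or if a joint passes its speed limit or range.

## Working session

There is one attempt and no reset: what is moved stays moved. The work goes in short steps, Python scripts to look and compute and a shell command to move; the robot and the scene stay as the last step left them, time stands still between calls to the robot, and variables do not carry over. Pictures are saved under pics/ and viewed, at most 10 in all, crops included, and the job is handed in when it is done.

```bash
mkdir -p pics
cat > h.py <<'E'
import numpy as np,cv2
from plant import manip
from scipy.spatial.transform import Rotation as R
def ray(c,uv,z):
    T=np.array(c["T"]);d=T[:3,:3]@np.array([(uv[0]-c["cx"])/c["fx"],(uv[1]-c["cy"])/c["fy"],1.]);o=T[:3,3]
    return o+d*(z-o[2])/d[2]
def proj(c,p):
    T=np.array(c["T"]);q=T[:3,:3].T@(np.array(p)-T[:3,3]);return [c["fx"]*q[0]/q[2]+c["cx"],c["fy"]*q[1]/q[2]+c["cy"]]
E
python3 - <<'E'
from h import *
Z=dict(press=0,stop=.024,wheel_hub=.138,book=.024,platen=.05,bell=0,glass=0,small_book=0,tape_roll=0)
for cam in ("top","scene"):
    c=manip.get_image(cam);cv2.imwrite(f"pics/{cam}0.png",c["img"][:,:,::-1])
    print(cam,np.round(np.array(c["T"]),3).tolist())
    for n,z in Z.items():
        for r in manip.place_of(cam,n)[:2]: print(n,round(r["score"],2),np.round(r["uv"]),ray(c,r["uv"],z).round(3))
s=manip.state();print(s)
E
```

```text
top [[0.006, -0.997, 0.074, 0.515], [-1.0, -0.005, 0.017, -0.018], [-0.016, -0.074, -0.997, 1.585], [0.0, 0.0, 0.0, 1.0]]
press 0.56 [365. 291.] [ 0.482 -0.113  0.   ]
press 0.19 [462. 255.] [ 0.587 -0.39   0.   ]
stop 0.87 [408. 293.] [ 0.478 -0.232  0.024]
stop 0.48 [189. 297.] [0.463 0.387 0.024]
wheel_hub 0.84 [374. 294.] [ 0.477 -0.13   0.138]
platen 0.81 [369. 289.] [ 0.488 -0.122  0.05 ]
platen 0.25 [406. 296.] [ 0.471 -0.223  0.05 ]
bell 0.79 [226. 258.] [0.573 0.288 0.   ]
glass 0.74 [221. 304.] [0.443 0.301 0.   ]
small_book 0.64 [464. 311.] [ 0.426 -0.395  0.   ]
small_book 0.37 [466. 256.] [ 0.584 -0.403  0.   ]
tape_roll 0.56 [465. 255.] [ 0.588 -0.4    0.   ]
scene [[0.672, -0.295, 0.679, -0.314], [-0.74, -0.299, 0.603, -0.817], [0.025, -0.908, -0.419, 0.673], [0.0, 0.0, 0.0, 1.0]]
press 0.98 [331. 318.] [ 0.484 -0.127  0.   ]
press 0.35 [184. 249.] [0.458 0.388 0.   ]
stop 0.88 [367. 332.] [ 0.469 -0.239  0.024]
wheel_hub 0.81 [332. 264.] [ 0.474 -0.132  0.138]
platen 0.73 [331. 301.] [ 0.473 -0.136  0.05 ]
platen 0.45 [449. 287.] [ 0.708 -0.284  0.05 ]
bell 0.56 [242.
[... 200 characters left out ...]
.544 -0.068  0.   ]
{'time': 1.0, 'joint_positions': array([ 1.22801396e+00,  5.26514293e-02,  1.61286717e+00, -1.01196747e-06,
        1.47598579e+00, -1.19003548e-01]), 'dq': array([-0.00084631, -0.00048624, -0.00127855,  0.00017419, -0.00194895,
        0.00155614]), 'joint_efforts': array([ 2.11664883e-04, -3.93673396e+01, -3.70483518e+01, -1.51570976e-04,
        2.04761272e-04, -3.04441153e-05]), 'ee_pos': array([0.13869926, 0.60941525, 0.23135335]), 'tool_rot': array([3.14150513e+00, 1.14797473e-05, 2.91781393e+00]), 'ft_force': array([0.21587913, 0.72772069, 0.18434859]), 'moment': array([ 0.04431847, -0.01713527,  0.02287445]), 'gripper_force': 0.0, 'finger_gap': 0.9993260767657938}
```

View pics/top0.png

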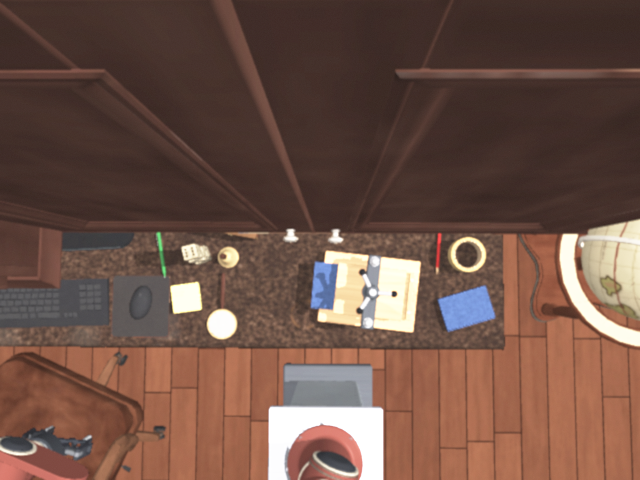

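View pics/scene0.png

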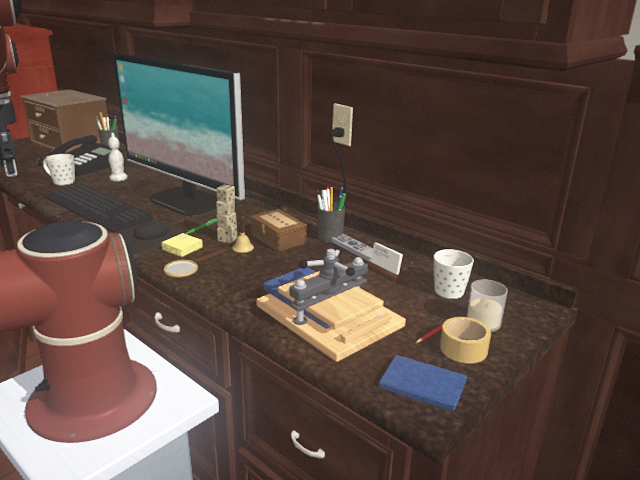

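```bash
cat > m.py <<'E'
from h import *
from scipy.optimize import least_squares
def rz(a): return np.array([[np.cos(a),-np.sin(a)],[np.sin(a),np.cos(a)]])
C={k:manip.get_image(k) for k in("top","scene")}
# yaw/pos from network points + book mask
obs=[]
for cam in C:
    for n,p in dict(stop=(0,-.108,.024),wheel_hub=(0,0,.138),press=(0,0,0)).items():
        r=manip.place_of(cam,n)
        if r: obs.append((cam,p,np.array(r[0]["uv"])))
f=lambda q:np.concatenate([np.array(proj(C[c],[*(q[:2]+rz(q[2])@p[:2]),p[2]]))-uv for c,p,uv in obs])
q=least_squares(f,[.477,-.13,-.05],loss="soft_l1").x
print("press",q.round(4),f(q).round(1))
im=C["top"]["img"][:,:,::-1]; x0,y0,k=300,240,5
big=cv2.resize(im[y0:y0+110,x0:x0+140],None,fx=k,fy=k,interpolation=cv2.INTER_CUBIC)
def poly(pts,col):
    P=np.array([proj(C["top"],[*(q[:2]+rz(q[2])@np.array(p[:2])),p[2]]) for p in pts])
    P=((P-[x0-.5,y0-.5])*k).astype(int);cv2.polylines(big,[P],True,col,1)
for yaw,col in((q[2],(0,0,255)),(-.06,(0,255,0))):
    q[2]=yaw
    poly([(-.1,-.135,.024),(.1,-.135,.024),(.1,.135,.024),(-.1,.135,.024)],col)
    poly([(-.099,-.018,.108),(.099,-.018,.108),(.099,.018,.108),(-.099,.018,.108)],col)
cv2.imwrite("pics/z1.png",big)
for n in("book","wheel"):
    r=manip.masks_of("top",n)
    for t in r[:2]:
        m=t["region"];v,u=np.nonzero(m);print(n,t["score"],u.min(),u.max(),v.min(),v.max())
        b=ray(C["top"],(u.min()-.5,np.median(v[u<u.min()+4])),.042);print("left edge",b, rz(-.06).T@(b[:2]-q[:2]))
E
python3 m.py
```

```text
press [ 0.4829 -0.124  -0.0872] [ 0.1  0.4 -2.7 -0.1  1.   0.8  0.9  0.6 -1.3 -5.2  1.2 -0.8]
book 0.71 311 337 262 310
left edge [0.47920165 0.04173044 0.042     ] [-0.0135973   0.16516738]
wheel 0.72 356 395 270 314
left edge [ 0.42727048 -0.08416669  0.042     ] [-0.05788572  0.03638279]
wheel 0.39 448 484 239 271
left edge [ 0.58478987 -0.34140882  0.042     ] [ 0.11477549 -0.21095095]
```

View pics/z1.png

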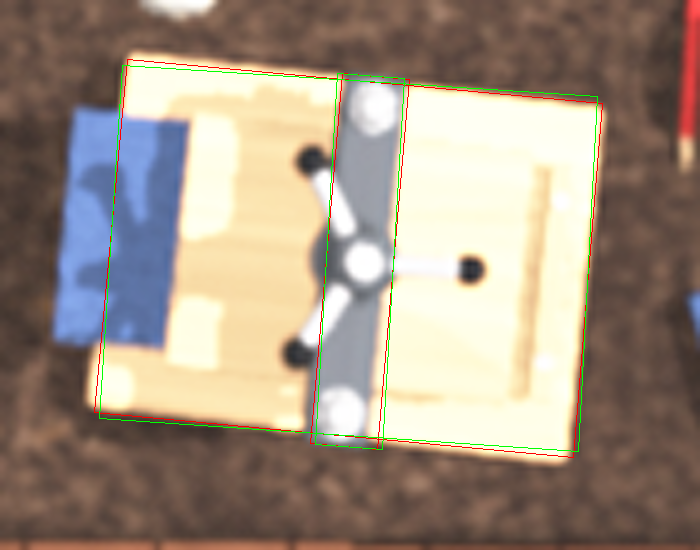

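```bash
python3 -m crank '[[-0.471,-0.438,0.05,0,0,-0.137],[-0.471,-0.438,0.05,0,0,-0.137],[-0.471,-0.438,0.05,0,0,-0.137],[-0.471,-0.438,0.05,0,0,-0.137],[-0.471,-0.438,0.05,0,0,-0.137],[-0.471,-0.438,0.05,0,0,-0.137],[-0.471,-0.438,0.05,0,0,-0.137],[-0.471,-0.438,0.05,0,0,-0.137],[-0.471,-0.438,0.05,0,0,-0.137],[-0.471,-0.438,0.05,0,0,-0.137],[-0.471,-0.438,0.05,0,0,-0.137],[-0.471,-0.438,0.05,0,0,-0.137]]' 0
```

```text
time: 3.0
ee_pos: [0.5009, 0.0772, 0.1811]
tool_rot: [3.141, -0.001, 3.053]
ft_force: [-0.4, 0.3, 0.4]
finger_gap: -0.001
gripper_force: 0.0
```

```bash
python3 -m crank '[[0,0,0.06,0,0,0],[0,0,0.12,0,0,0],[0,0,0.148,0,0,0],[0,0,0.148,0,0,0],[0,-0.01,0.148,0,0,0],[0,-0.02,0.148,0,0,0],[0,-0.02,0.148,0,0,0]]'
python3 - <<'E'
from h import *
c=manip.get_image("scene");cv2.imwrite("pics/s2.png",cv2.resize(c["img"][210:390,220:460,::-1],None,fx=3,fy=3))
E
```

```text
time: 3.88
ee_pos: [0.5001, 0.0571, 0.0349]
tool_rot: [3.141, 0.003, 3.053]
ft_force: [0.1, 0.9, -0.2]
finger_gap: -0.001
gripper_force: 0.0
```

View pics/s2.png

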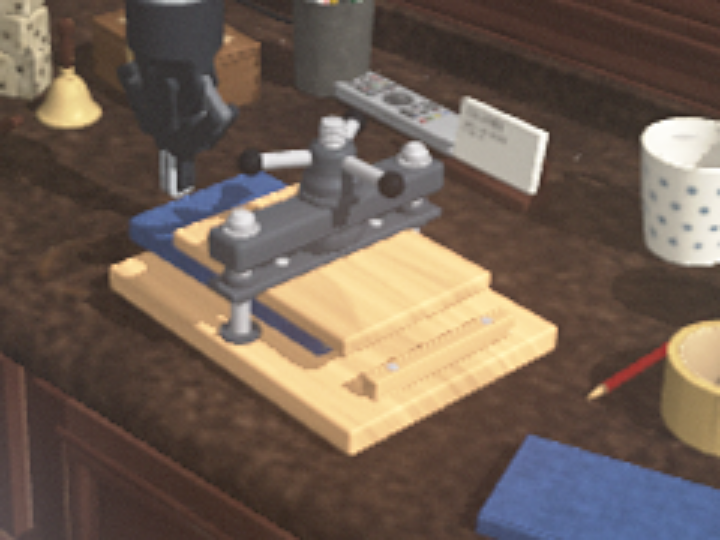

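The gripper hangs just beyond the book's projecting end (crop about 180,190), not yet touching; stop and wheel as expected. Push.

```bash
python3 -m crank '[[0,-0.008,0,0,0,0],[0,-0.016,0,0,0,0],[0,-0.022,0,0,0,0],[0,-0.028,0,0,0,0],[0,-0.034,0,0,0,0],[0,-0.040,0,0,0,0],[0,-0.045,0,0,0,0],[0,-0.050,0,0,0,0]]'
```

```text
time: 4.92
ee_pos: [0.4949, 0.0078, 0.0335]
tool_rot: [3.141, 0.0, 3.055]
ft_force: [1.4, 4.1, 3.4]
finger_gap: -0.002
gripper_force: 2.6
```

```bash
python3 -m crank '[[0,-0.003,0,0,0,0],[0,-0.006,0,0,0,0],[0,-0.009,0,0,0,0],[0,-0.011,0,0,0,0],[0,-0.011,0,0,0,0]]'; python3 -m crank '[[0,-0.002,0,0,0,0],[0,-0.004,0,0,0,0],[0,-0.004,0,0,0,0]]'
```

```text
time: 5.55
ee_pos: [0.4942, -0.0011, 0.0336]
tool_rot: [3.137, 0.001, 3.054]
ft_force: [1.9, 11.4, 4.8]
finger_gap: -0.0
gripper_force: 6.3
time: 5.92
ee_pos: [0.4952, -0.002, 0.0338]
tool_rot: [3.13, 0.004, 3.053]
ft_force: [7.4, 22.9, 2.6]
finger_gap: 0.0
gripper_force: 11.3
```

```bash
python3 -m crank '[[0,0.02,0,0,0,0],[0,0.04,0,0,0,0],[0,0.04,-0.06,0,0,0],[0,0.04,-0.12,0,0,0],[0,0.04,-0.155,0,0,0],[0,0.04,-0.155,0,0,0]]'
python3 - <<'E'
from h import *
c=manip.get_image("scene");cv2.imwrite("pics/s3.png",cv2.resize(c["img"][210:390,220:460,::-1],None,fx=3,fy=3))
print(manip.place_of("scene","book")[:1],[ray(c,r["uv"],.024) for r in manip.place_of("scene","book")[:1]])
E
```

```text
time: 6.68
ee_pos: [0.4984, 0.032, 0.1913]
tool_rot: [-3.14, 0.006, 3.055]
ft_force: [-0.3, -0.3, -1.1]
finger_gap: -0.002
gripper_force: 0.0
[{'uv': [330.6, 305.9], 'score': 0.84}] [array([ 0.49024689, -0.11922879,  0.024     ])]
```

View pics/s3.png

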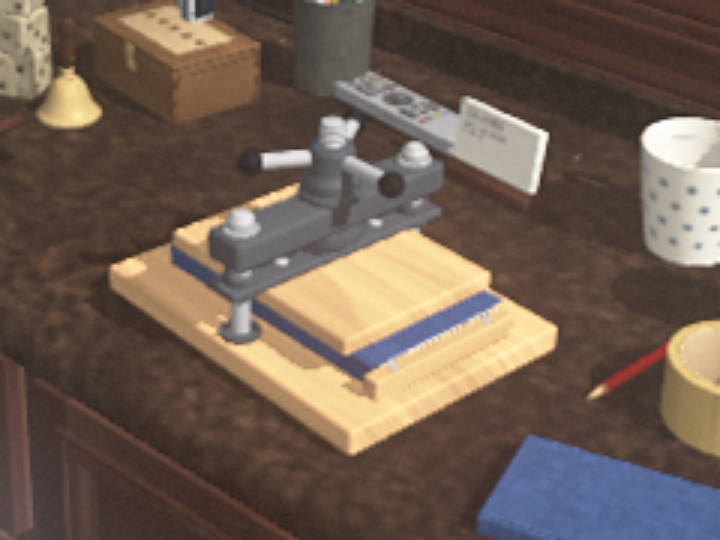

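The book's end lies square against the stop strip (crop 365,375 to 500,300). Now over the wheel.

```bash
python3 -m crank '[[-0.028,-0.186,0,0,0,0.785],[-0.028,-0.186,0,0,0,0.785],[-0.028,-0.186,0,0,0,0.785],[-0.028,-0.186,0,0,0,0.785],[-0.028,-0.186,0,0,0,0.785],[-0.028,-0.186,0,0,0,0.785],[-0.028,-0.186,0.03,0,0,0.785],[-0.028,-0.186,0.05,0,0,0.785],[-0.028,-0.186,0.067,0,0,0.785],[-0.028,-0.186,0.067,0,0,0.785]]'
python3 - <<'E'
from h import *
c=manip.get_image("scene");cv2.imwrite("pics/s4.png",cv2.resize(c["img"][210:390,220:460,::-1],None,fx=3,fy=3))
E
```

```text
time: 8.07
ee_pos: [0.5075, -0.154, 0.1193]
tool_rot: [-3.14, -0.003, 2.271]
ft_force: [-0.3, 0.5, 0.6]
finger_gap: 0.002
gripper_force: 0.0
```

View pics/s4.png

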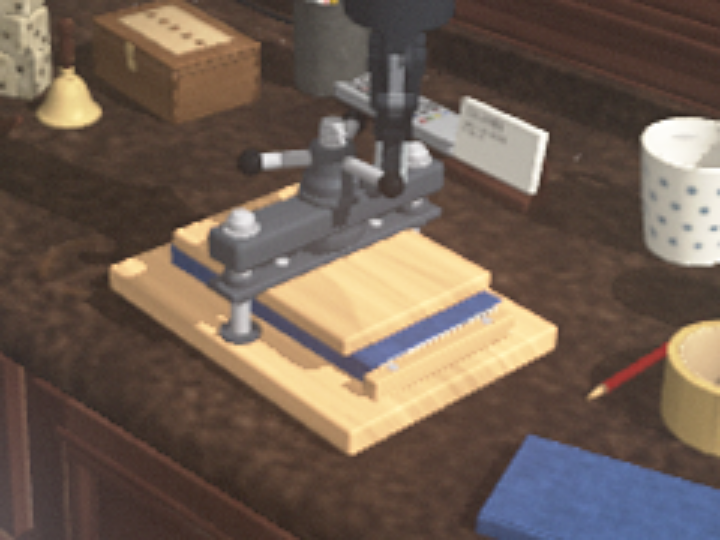

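The fingertip stands behind (far side of) the right-hand arm at crop (393,170), clear of it. Push it round.

```bash
python3 -m crank '[[0.0004,-0.006,-0.004,0,0,0.15],[0.0018,-0.0118,-0.004,0,0,0.3],[0.004,-0.0174,-0.004,0,0,0.45],[0.007,-0.0226,-0.004,0,0,0.6],[0.0107,-0.0273,-0.004,0,0,0.75],[0.0151,-0.0313,-0.004,0,0,0.9],[0.0201,-0.0347,-0.004,0,0,1.05],[0.0255,-0.0373,-0.004,0,0,1.2]]'
```

```text
time: 9.12
ee_pos: [0.4652, -0.1616, 0.1278]
tool_rot: [3.135, 0.003, 1.065]
ft_force: [0.8, -5.2, 1.3]
finger_gap: 0.002
gripper_force: 2.4
```

```bash
python3 -m crank '[[0.0004,-0.006,0,0,0,0.15],[0.0018,-0.0118,0,0,0,0.3],[0.004,-0.0174,0,0,0,0.45],[0.007,-0.0226,0,0,0,0.6],[0.0107,-0.0273,0,0,0,0.75],[0.0151,-0.0313,0,0,0,0.9]]'
python3 - <<'E'
from h import *
c=manip.get_image("scene");cv2.imwrite("pics/s5.png",cv2.resize(c["img"][210:390,220:460,::-1],None,fx=3,fy=3))
E
```

```text
time: 9.88
ee_pos: [0.4437, -0.1329, 0.1274]
tool_rot: [3.137, -0.0, 0.165]
ft_force: [-3.8, -4.0, 2.5]
finger_gap: -0.001
gripper_force: 2.9
```

View pics/s5.png

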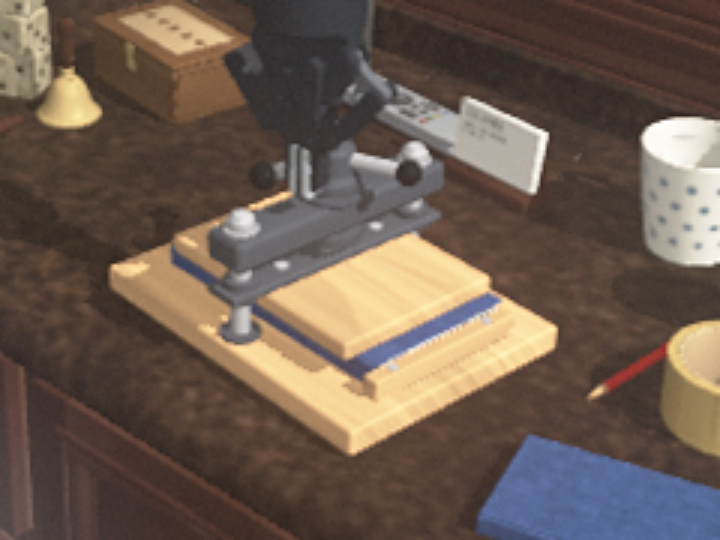

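The pushed arm's ball shows at crop (263,177), ahead of the fingertip at (300,175); wheel turning properly. Continue.

```bash
python3 -m crank '[[0.0004,-0.006,0,0,0,0.15],[0.0018,-0.0118,0,0,0,0.3],[0.004,-0.0174,0,0,0,0.45],[0.007,-0.0226,0,0,0,0.6],[0.0107,-0.0273,0,0,0,0.75]]';python3 -m crank '[[0.0002,-0.004,0,0,0,0.1],[0.0008,-0.0079,0,0,0,0.2],[0.0008,-0.0079,0,0,0,0.2]]'
```

```text
time: 10.55
ee_pos: [0.449, -0.1027, 0.1269]
tool_rot: [3.14, 0.001, -0.584]
ft_force: [-6.2, -0.9, 4.0]
finger_gap: 0.003
gripper_force: 3.0
time: 10.92
ee_pos: [0.4533, -0.0966, 0.1269]
tool_rot: [3.138, 0.002, -0.779]
ft_force: [-11.1, -1.2, 6.7]
finger_gap: -0.0
gripper_force: 5.2
```

```bash
python3 -m crank '[[0.0001,-0.002,0,0,0,0.05],[0.0002,-0.004,0,0,0,0.1],[0.0002,-0.004,0,0,0,0.1]]'; python3 -c "
from h import *
s=manip.state();p=s['ee_pos'][:2]-[.4835,-.1225];f=s['ft_force'];print('torque',p[0]*f[1]-p[1]*f[0],np.hypot(*p))"
```

```text
time: 11.3
ee_pos: [0.4548, -0.0943, 0.1269]
tool_rot: [3.134, 0.004, -0.879]
ft_force: [-15.5, -2.2, 11.1]
finger_gap: -0.002
gripper_force: 8.5
torque 0.498919791207086 0.04021129891408122
```

```bash
python3 -m crank '[[0.0001,-0.0015,0,0,0,0],[0.0001,-0.003,0,0,0,0],[0.0001,-0.003,0,0,0,0],[0.0001,-0.003,0,0,0,0]]'; python3 -c "
from h import *
s=manip.state();p=s['ee_pos'][:2]-[.4835,-.1225];f=s['ft_force'];print('torque',p[0]*f[1]-p[1]*f[0],np.hypot(*p))"
```

```text
time: 11.8
ee_pos: [0.4565, -0.0935, 0.1269]
tool_rot: [3.131, 0.003, -0.879]
ft_force: [-19.5, -5.5, 12.5]
finger_gap: -0.002
gripper_force: 10.7
torque 0.7138183044883074 0.03967755412667719
```

```bash
python3 -m crank '[[0,0.005,0,0,0,0],[0,0.014,0,0,0,0],[0,0.014,-0.03,0,0,0],[0,0.014,-0.07,0,0,0],[0,0.014,-0.1,0,0,0],[-0.05,0.014,-0.1,0,0,0],[-0.1,0.014,-0.1,0,0,0],[-0.15,0.014,-0.1,0,0,0],[-0.15,0.014,-0.1,0,0,0],[-0.15,0.014,-0.1,0,0,0]]'
python3 - <<'E'
from h import *
c=manip.get_image("scene");cv2.imwrite("pics/s6.png",cv2.resize(c["img"][210:390,220:460,::-1],None,fx=3,fy=3))
E
```

```text
time: 13.05
ee_pos: [0.354, 0.015, 0.2262]
tool_rot: [-3.14, -0.002, -0.879]
ft_force: [0.0, -0.2, 0.6]
finger_gap: 0.001
gripper_force: 0.0
```

View pics/s6.png

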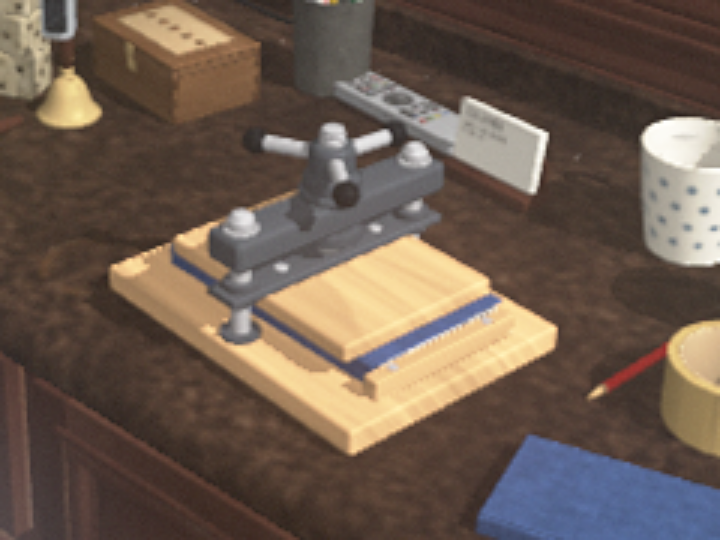

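The hand is clear; the balls show at crop (254,139), (397,130), (346,193), the platen rests on the book. Quick wheel-angle check.

Run:
```python
from h import *
c=manip.get_image("scene")
for u,v in((254,139),(397,130),(346,193)):
    p=ray(c,(220+u/3-.33,210+v/3-.33),.138)[:2]-[.4835,-.1225]
    print(p.round(3),(-(np.arctan2(p[1],p[0])+.087))%(2*np.pi/3)+2*np.pi/3)
```

```text
[-0.023  0.057] 2.1529637506051893
[ 0.061 -0.006] 2.1056272672245577
[-0.037 -0.044] 2.1863345826332146
```

```bash
python3 -c "
from plant import manip
print(manip.close_job())"
```

```text
the job is handed in; nothing more can be done
None
```

I pushed the book home square against the stop, turned the wheel clockwise until it went tight (about 0.7 N m, wheel near 4.24 rad), moved the hand clear and handed the job in at about 13 s; no verdict came back, and the platen's force on the book was never measured directly.

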